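Unlock the glue press and hold its lever down

TASK

Free the small glue press: turn its black locking knob clockwise (seen from above) as far as it goes, lift it straight out, and stand it fully home in the hole of the square wooden holder block. Then push the paddle of the sprung lever down until its pointer stands about midway between the two pegs of the gauge, so that the foot squeezes the glued block, and keep holding it there: the program finishes while still holding the lever down. Leave the glued block where it lies and the other things on the bench alone.

Things in the scene. Friction and masses are not known exactly. Their poses are not given: they have to be found in the camera images.
- press: Glue press, fixed. Plywood base 100 x 290 x 16 mm; origin under it on the bench, x away from the robot, y along the lever (to the robot's left), z up; turned up to 0.2 rad. Lever pivot (along x) at y 0, z 105 mm, between two cheeks 55 mm wide over all, 120 mm high. Paddle at y -110 mm, lock tower at y +85 mm. Gauge plate with two pegs beyond the paddle: y -146 to -166 mm, z up to 100 mm.
- tower_top (a point): Centre of the top of the dark steel lock tower (36 x 36 mm), 111 mm above the bench; the locking knob stands in it. Axes as the press. A slot along x lets the knob's cross pin out only when the grip bar lies along the press's x axis (within 0.2 rad). While the knob is in, its collar lies over the lever's tail and blocks the lever.
- lock_knob: The loose black locking knob, 120 g; origin at the centre of the underside of its collar (56 mm across, 8 mm thick), z up the shaft, x along grip bar and cross pin. Below the collar a pin 10 mm thick reaches down 31 mm, with a cross pin 24 mm long, 11 mm down. Lift it 35 mm or more to clear the tower.
- knob_grip (a point): Centre of the knob's grip bar, 23 mm above the collar's underside; axes of the knob. Bar 46 mm long (x), 12 mm thick (y), 31 mm high; top edge 15 mm above this point. Locked, it stands 1.0 to 1.4 rad anticlockwise (from above) of the press's x axis; turn it clockwise to lie along that axis; a stop comes about 0.15 rad later. Turns freely, some 1.5 mm of play.
- holder: Holder block, plain light wood, 80 x 80 x 46 mm, fixed; origin at the centre of its underside.
- holder_hole0 (a point): Centre of the mouth of the holder's hole, on its top face, 46 mm above the bench: a round hole 32 mm in diameter, 38 mm deep. The knob's pin and cross pin go in at any angle and the collar comes to rest on the top face (grip point then 69 mm above the bench).
- lever_angle (a joint): Angle of the lever in rad: 0 at rest (level), growing as the paddle end is pushed down; stop at 0.36. With the pointer midway between the pegs it reads 0.20; at the pegs 0.14 and 0.26. A spring returns it: about 2 N at the paddle to start, about 9 N at 0.20.
- lever: The steel lever with the wooden paddle (36 mm across, 44 mm along the lever, 10 mm thick) on its end and a thin pointer rod (4 mm) beyond it; origin on the pivot axis, -y towards the paddle.
- paddle_top (a point): Centre of the paddle's top face, the place to push; 110 mm from the pivot. 119 mm above the bench at rest, 97 mm above it (22 mm lower) with the pointer midway between the pegs.
- foot: Spring-mounted rubber foot under the lever, 50 mm from the pivot; origin at its lower end, 4 mm above the block at rest. It meets the block when the lever reads about 0.08 and then gives by its own spring (about 3 N at once, 9 N at 0.20).
- block: The block being glued, brown wood, 75 x 48 x 30 mm, loose on the pale pad of the press, under the foot and against the low fence; origin at the centre of its underside.
- wax_tin: Bystander: round flat wax tin, 86 mm across, 30 mm high; origin under its centre. Tin and holder may have swapped sides.
- sanding_block: Bystander: sanding block, 63 x 119 x 36 mm; origin under its centre.
- mug: Bystander: mug, 78 mm across, 92 mm high; origin under its centre.
- glue_bottle: Bystander: standing glue bottle, 73 mm across, 244 mm high; origin under its centre.
Not all that is in view belongs to the job. Of the things shaped like the lock_knob, the black one is meant.

How it is judged:
By the outcome, as a careful person would: the job done as asked, in the order asked, and still so for the second after the job is handed in, while the arm keeps its last pose, push and grip.
It also fails if it takes over 51 s, if anything falls off the work surface, if the arm or the gripper's body presses on something with over 40 N, if the wrist force passes 120 N, or if a joint passes its speed limit or range.

ROBOT

A 6-joint arm with a two-finger parallel gripper is mounted at the origin on the work surface; the furniture and walls round the work are solid. World frame = base frame: x ahead of the robot, y to its left, z up, the work surface at z = 0. Lengths are in m, angles in rad, forces in N, time in s.
With the tool pointing down it reaches from about 0.35 to 0.85 m from the base axis. Payload 8.1 kg.
Tool frame: the origin (TCP) lies where the fingers leave the gripper's body, on its centre line; the fingertips stand 84 mm ahead of it and the grasp point (between the pads) lies 65 mm ahead of it; z points along the fingers, y is the line along which they close (so a half turn about z gives the same grasp; the last joint's range is limited). The gripper opens to 93 mm and grips with 3 to 60 N. Pads are 15 mm wide; open, the fingers measure 128 mm over their backs; the gripper's body (75 mm by 188 mm) begins 65 mm behind the grasp point.
Start: joints at [-1.318, 0.13, 1.488, -0, 1.523, -0.085], TCP at [0.199, -0.566, 0.303] pointing down, gripper open.
Joint ranges: [-2.96, 2.96], [-0.89, 2.26], [0.02, 2.5], [-1.34, 4.48], [0, 2.73], [-2.66, 2.66]. Speed limits (rad/s): [2.39, 2.39, 2.79, 3.14, 3.14, 3.14].

INTERFACE

Orientations are given as a rotation vector (axis times angle).
In Python, from plant import robot gives the robot as it stands.
- The arm moves only by the shell command python3 -m jog 'ROWS' [FORCE]. ROWS is text: rows parted by semicolons, each of 5 numbers parted by spaces: the opening, from 0 (shut) to 1 (fully open), then the shift along the tool's x, y, z in m, then the turn about the tool's z in degrees. A call has 1 to 10 rows; each row shifts and turns the commanded pose from where the row before left it, along the tool's axes as they then stand; what a row does not reach is not made up. A row lasts 1/12 s, in which the tool goes at most 41.7 mm and 7.16 degrees, less where a joint would pass 70% of its speed; a pose out of reach is approached as far as the arm can. A call with a gripper value outside its range is refused whole. The fingers move at their own pace and stop on an object; FORCE is the grip in N (left out, the last holds). Time passes only in rows, so rows that do not move let the fingers close. It gives the time, the measured TCP pose, the force, the opening and the grip force at its end, in the units of the state.
- robot.read_state(): the state, without advancing time (a new reading comes with each control period).
- robot.read_camera(name): name is "scene" or "top"; returns a dict with "color" (384x512x3 uint8, red, green, blue), "intrinsics" (3x3 intrinsics, pixels), "pose" (4x4, takes a point from camera to world coordinates). Camera axes: x right, y down, z forward; pixel columns grow to the right and rows downward; lengths in m; the calibration is good to about 2 mm. A picture is of the moment at which its call begins. There is no depth.
- robot.close_job(): hands the job in; it is judged then, once.
The state is a dict: "t": time; "q": joint angles; "dq": joint speeds; "joint_torque": joint torques, N m; "tool_pos": TCP position; "orientation": TCP orientation; "force": force on the tool from outside, world axes, zero at the start; "wrist_torque": the same for the moment, N m; "opening": finger opening in m; "gripper_force": force on a finger pad.
Only numpy, scipy, OpenCV 4.12 (cv2) and the standard library are available. Lean on these libraries where they do the work, as an engineer would, in place of code of your own. Each camera call takes 0.05 s, during which the arm holds its last target. There are 200 camera calls.

## Working session

There is one attempt and no reset: what is moved stays moved. The work goes in short steps, Python scripts to look and compute and a shell command to move; the robot and the scene stay as the last step left them, time stands still between calls to the robot, and variables do not carry over. Pictures are saved under pics/ and viewed, at most 10 in all, crops included, and the job is handed in when it is done.

```bash
mkdir -p pics
cat > h.py <<'E'
import numpy as np,cv2
from plant import robot
from scipy.spatial.transform import Rotation as R
def shot(n,f):
    c=robot.read_camera(n); cv2.imwrite('pics/'+f,c['color'][:,:,::-1]); np.savez('pics/'+f[:-4]+'.npz',K=c['intrinsics'],P=c['pose']); return c
def ray(f,u,v,z):
    d=np.load('pics/'+f+'.npz');K,P=d['K'],d['P']
    r=P[:3,:3]@np.linalg.solve(K,[u,v,1.]);o=P[:3,3]
    return o+r*(z-o[2])/r[2]
def proj(f,p):
    d=np.load('pics/'+f+'.npz');K,P=d['K'],d['P']
    q=K@(P[:3,:3].T@(np.array(p)-P[:3,3])); return q[:2]/q[2]
E
python3 - <<'E'
from h import *
a=shot('scene','s0.png');b=shot('top','t0.png')
cv2.imwrite('pics/both.png',cv2.resize(np.vstack([a['color'],b['color']])[:,:,::-1],None,fx=.78,fy=.78))
s=robot.read_state();print(s['tool_pos'],R.from_rotvec(s['orientation']).as_matrix().round(3),s['t'],a['pose'][:3,3],b['pose'].round(3))
E
```

```text
[ 0.1987707  -0.56572877  0.30181572] [[ 0.943  0.331 -0.   ]
 [ 0.331 -0.943  0.002]
 [ 0.    -0.002 -1.   ]] 0.1 [-0.01782282  0.57515633  1.24556411] [[-0.018 -0.978  0.209  0.208]
 [-1.     0.017 -0.006 -0.156]
 [ 0.002 -0.209 -0.978  1.395]
 [ 0.     0.     0.     1.   ]]
```

View pics/s0.png

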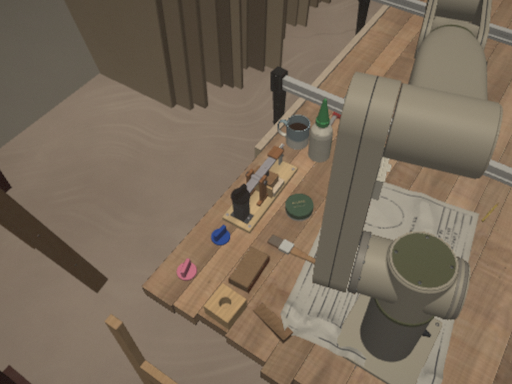

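View pics/t0.png

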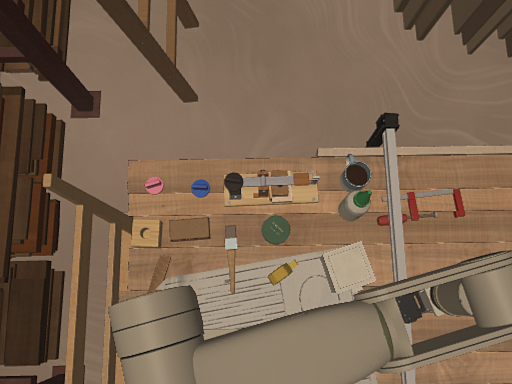

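Candidates for the knob: black (top 233,183), blue (200,188), pink (154,186). The black one, standing in the press's tower, is meant. A rail on posts (top 385,120 to 405,310) stands between the gripper and the press, so I'll find its height.

Run:
```python
from h import *
t=cv2.imread('pics/t0.png');s=cv2.imread('pics/s0.png')
a=cv2.resize(t[150:260,125:330],None,fx=3.9,fy=3.9,interpolation=2)
cv2.imwrite('pics/c0.png',a[:, :800])
def tri(u1,u2):
    A=[];
    for f,u in(('t0',u1),('s0',u2)):
        d=np.load('pics/'+f+'.npz');M=d['K']@np.linalg.inv(d['P'])[:3]
        A.append(M)
    X=cv2.triangulatePoints(A[0],A[1],np.array(u1,float),np.array(u2,float));return (X[:3]/X[3]).ravel().round(3)
print('post',tri((388,119),(279,73)))
# rail points: top view (395,200) line -> heights
for z in(0,.1,.2,.3,.4,.5,.6):
    p=ray('t0',386,140,z);q=ray('t0',404,290,z);print(z,p.round(3),q.round(3),proj('s0',p).round(),proj('s0',q).round())
for n,u,z in(('knob',(233,180),.138),('hole',(147,233),.046),('tin',(276,230),.03),('bottle',(362,198),.244)):print(n,ray('t0',*u,z).round(3))
```

```text
post [ 0.673 -0.533  0.191]
0 [ 0.679 -0.581  0.   ] [ 0.209 -0.598  0.   ] [283. 107.] [405. 156.]
0.1 [ 0.645 -0.55   0.1  ] [ 0.209 -0.567  0.1  ] [287.  94.] [408. 142.]
0.2 [ 0.612 -0.52   0.2  ] [ 0.209 -0.535  0.2  ] [292.  80.] [411. 125.]
0.3 [ 0.578 -0.489  0.3  ] [ 0.209 -0.503  0.3  ] [297.  63.] [415. 106.]
0.4 [ 0.544 -0.459  0.4  ] [ 0.209 -0.471  0.4  ] [304.  44.] [419.  84.]
0.5 [ 0.51  -0.428  0.5  ] [ 0.209 -0.44   0.5  ] [311.  21.] [423.  58.]
0.6 [ 0.476 -0.398  0.6  ] [ 0.209 -0.408  0.6  ] [320.  -5.] [429.  28.]
knob [ 0.521 -0.097  0.138]
hole [0.387 0.162 0.046]
tin [ 0.392 -0.22   0.03 ]
bottle [ 0.442 -0.433  0.244]
```

View pics/c0.png

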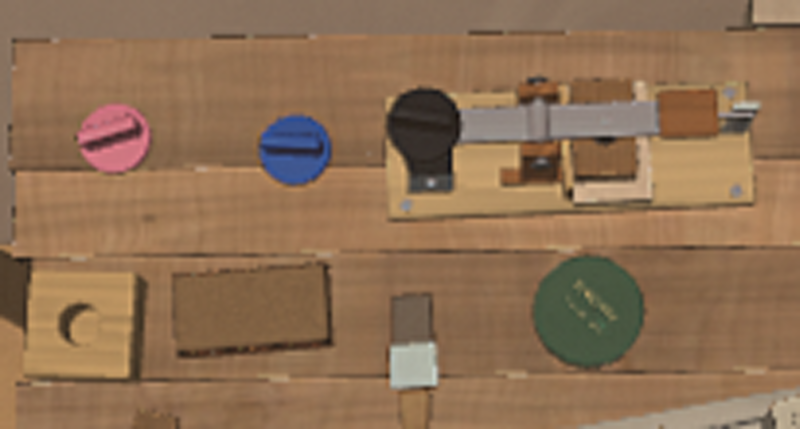

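The crop confirms the black knob in the tower, with its bar centre at top pixel (233,180) and turned about 1.3 rad from the press x axis. The holder hole is at (146,233). The rail is about 0.19 m high and the bottle 0.244 m, so I'll lift first and then cross.

```bash
python3 -m jog '0.5 0 0 -0.015 -7;0.5 0 0 -0.015 -7;0.5 0 0 -0.015 -7;0.5 0 0 -0.015 -7;0.5 0 0 -0.015 -7;0.5 0 0 -0.015 -7;0.5 0 0 -0.015 -7;0.5 0 0 -0.015 -7'
cat >> h.py <<'E'
def go(p,yaw=None):
    s=robot.read_state();M=R.from_rotvec(s['orientation']).as_matrix();d=M.T@(np.array(p)-s['tool_pos'])
    y=np.degrees(np.arctan2(M[1,0],M[0,0]))
    print('t',round(s['t'],2),'pos',s['tool_pos'].round(4),'yaw',y.round(2),'tilt',M[:,2].round(3),'F',s['force'].round(1),'q',s['q'].round(2),'op',round(s['opening'],4))
    print('rel',d.round(4),'turn',None if yaw is None else round(y-yaw,1))
E
python3 -c "
from h import *
go([.521,-.097,.42],75.9)"
```

```text
t: 0.77
tool_pos: [0.1988, -0.5659, 0.4229]
orientation: [-2.48, -1.927, -0.001]
force: [-0.8, -0.8, 0.2]
opening: 0.0472
gripper_force: 0.0
t 0.77 pos [ 0.1988 -0.5659  0.4229] yaw 75.7 tilt [-0.     0.001 -1.   ] F [-0.8 -0.8  0.2] q [-1.32  0.11  1.29 -0.    1.74 -1.07] op 0.0472
rel [0.5339 0.1964 0.0033] turn -0.2
```

```bash
python3 -m jog '0.5 0.035 0.013 0 0;0.5 0.035 0.013 0 0;0.5 0.035 0.013 0 0;0.5 0.035 0.013 0 0;0.5 0.035 0.013 0 0;0.5 0.035 0.013 0 0;0.5 0.035 0.013 0 0;0.5 0.035 0.013 0 0;0.5 0.035 0.013 0 0;0.5 0.035 0.013 0 0' | head -2
python3 - <<'E'
from h import *
a=shot('scene','s1.png')['color'];b=shot('top','t1.png')['color']
ca=cv2.resize(cv2.imread('pics/s0.png')[165:235,205:305],None,fx=5,fy=5,interpolation=2)
cb=cv2.resize(b[150:210,215:335][:,:,::-1],None,fx=5,fy=5,interpolation=2)
w=600
im=np.zeros((ca.shape[0]*0+300+350-50,w,3),np.uint8)
im[:300,:600]=cb; im[300:600,:500]=ca[:300]
cv2.imwrite('pics/c1.png',im)
E
```

```text
t: 1.6
tool_pos: [0.4137, -0.2586, 0.4224]
```

View pics/c1.png

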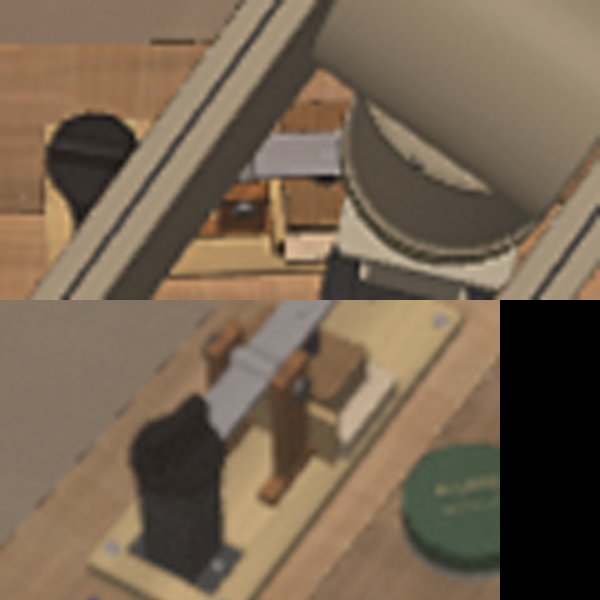

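Run:
```python
from h import *
c=ray('t0',233.7-.4,182.05-.4,.117);print('collar',c, 'bar',ray('t0',422/3.9+125-.4,118/3.9+150-.4,.149))
print('proj bar top scene',proj('s0',[c[0],c[1],.149]))
for r in range(0,360,45):
    p=c+.028*np.array([np.cos(np.radians(r)),np.sin(np.radians(r)),0]);q=proj('s0',p);print(r,(q+.4-[205,165])*5+[0,300])
# lever line for press yaw: paddle centre, lever at tower
e=[ray('t0',x/3.9+125-.4,y/3.9+150-.4,.117) for x,y in((475,125),(688,112))];d=e[0]-e[1];print('press yaw',np.arctan2(-d[0],d[1]),e[1])
e=[ray('t0',x/3.9+125-.4,y/3.9+150-.4,.016) for x,y in((388,218),(753,203))];d=e[0]-e[1];print('base yaw',np.arctan2(-d[0],d[1]),np.linalg.norm(d),e)
# holder
im=cv2.imread('pics/t0.png')
e=[ray('t0',x/3.9+125-.4,y/3.9+150-.4,.046) for x,y in((30,263),(135,271),(129,379),(24,376))];print('holder',np.mean(e,0),[np.linalg.norm(e[i]-e[i-1]).round(3) for i in range(4)], 'hole',ray('t0',81/3.9+125-.4,325/3.9+150-.4,.046))
go([c[0],c[1],.25],75.9)
```

```text
collar [ 0.52177261 -0.09734791  0.117     ] bar [ 0.51909681 -0.09746476  0.149     ]
proj bar top scene [239.93012139 187.98017063]
0 [139.56089821 430.29660686]
45 [130.95392271 459.54974989]
90 [150.84991061 484.50413871]
135 [187.85383239 490.10236912]
180 [219.74036153 472.87744852]
225 [227.58183723 443.36515151]
270 [207.33179067 419.03041198]
315 [171.0934264  413.69138694]
press yaw 0.04576780860853789 [ 0.52832123 -0.29186586  0.117     ]
base yaw 0.024719993278450293 0.28700109131609647 [array([ 0.47198871, -0.06402773,  0.016     ]), array([ 0.47908265, -0.35094114,  0.016     ])]
holder [0.39012075 0.16785438 0.046     ] [np.float64(0.086), np.float64(0.081), np.float64(0.082), np.float64(0.079)] hole [0.38773202 0.16664505 0.046     ]
t 1.7 pos [ 0.4154 -0.2562  0.4225] yaw 75.69 tilt [ 0.001  0.002 -1.   ] F [ 0.1 -0.8 -0.4] q [-0.66 -0.19  1.59  0.    1.75 -0.41] op 0.0464
rel [0.1799 0.0638 0.1729] turn -0.2
```

```bash
python3 -m jog '0.5 0.036 0.0128 0 0;0.5 0.036 0.0128 0 0;0.5 0.036 0.0128 0 0;0.5 0.036 0.0128 0 0;0.5 0.036 0.0128 0.02 0;0.5 0 0 0.03 0;0.5 0 0 0.03 0;0.5 0 0 0.03 0;0.5 0 0 0.03 0;0.5 0 0 0.03 0' | head -2
python3 -c "
from h import *
go([.521,-.0975,.209],75.9)"
```

```text
t: 2.53
tool_pos: [0.5194, -0.1039, 0.2516]
t 2.53 pos [ 0.5194 -0.1039  0.2516] yaw 75.36 tilt [-0.001 -0.    -1.   ] F [ 0.  -0.2  0.9] q [-0.29 -0.03  1.75 -0.    1.42 -0.04] op 0.0468
rel [0.0066 0.     0.0426] turn -0.5
```

```bash
python3 -m jog '0.5 0.0065 0 0.015 0;0.5 0 0 0.015 0;0.5 0 0 0.012 0;0.5 0 0 0 0;0.1 0 0 0 0;0.1 0 0 0 0;0.1 0 0 0 0;0.1 0 0 0 0;0.1 0 0 0 0;0.1 0 0 0 0' 15
python3 -c "
from h import *
go([.521,-.0975,.209],75.9)"
```

```text
t: 3.37
tool_pos: [0.5218, -0.0972, 0.2121]
orientation: [2.486, 1.92, 0.001]
force: [-0.4, 0.3, 0.2]
opening: 0.0121
gripper_force: 4.5
t 3.37 pos [ 0.5218 -0.0972  0.2121] yaw 75.36 tilt [ 0.001 -0.    -1.   ] F [-0.4  0.3  0.2] q [-0.28  0.    1.79 -0.    1.35 -0.03] op 0.0121
rel [-0.0005 -0.0007  0.0031] turn -0.5
```

```bash
python3 -m jog '0 0 0 0 0;0 0 0 0 7;0 0 0 0 7;0 0 0 0 7;0 0 0 0 7;0 0 0 0 7;0 0 0 0 7;0 0 0 0 7;0 0 0 0 7;0 0 0 0 7' 20
python3 -c "
from h import *
go([.521,-.0975,.209],0);print(robot.read_state()['wrist_torque'])"
```

```text
t: 4.2
tool_pos: [0.5219, -0.0972, 0.2121]
orientation: [3.124, 0.329, 0.002]
force: [0.1, -0.5, 2.6]
opening: 0.0118
gripper_force: 20.0
t 4.2 pos [ 0.5219 -0.0972  0.2121] yaw 12.01 tilt [ 0.001 -0.    -1.   ] F [ 0.1 -0.5  2.6] q [-0.28  0.    1.79 -0.    1.35  1.08] op 0.0118
rel [-0.0009  0.0001  0.0031] turn 12.0
[0.01786527 0.04194666 0.07951532]
```

Next, slow turning to find the stop, expected near yaw −7°.

```bash
for i in 1; do python3 -m jog '0 0 0 0 5;0 0 0 0 5;0 0 0 0 3;0 0 0 0 2;0 0 0 0 2;0 0 0 0 1;0 0 0 0 0' ; done
python3 -c "
from h import *
go([.521,-.0975,.209],0);print(robot.read_state()['wrist_torque'])"
```

```text
t: 4.78
tool_pos: [0.5217, -0.0975, 0.2121]
orientation: [3.137, -0.155, 0.001]
force: [-1.8, -1.9, 6.2]
opening: 0.0118
gripper_force: 20.0
t 4.78 pos [ 0.5217 -0.0975  0.2121] yaw -5.67 tilt [ 0.001 -0.001 -1.   ] F [-1.8 -1.9  6.2] q [-0.28  0.    1.79 -0.    1.35  1.39] op 0.0118
rel [-0.0007  0.0001  0.0031] turn -5.7
[-0.35165069  0.29071572  0.08584903]
```

```bash
python3 -m jog '0 0 0 0 1;0 0 0 0 1;0 0 0 0 1;0 0 0 0 0'
python3 -c "
from h import *
go([.521,-.0975,.209],0);print(robot.read_state()['wrist_torque'])"
```

```text
t: 5.12
tool_pos: [0.5217, -0.0977, 0.2121]
orientation: [3.131, -0.237, 0.001]
force: [-1.9, -2.4, 6.9]
opening: 0.0119
gripper_force: 20.0
t 5.12 pos [ 0.5217 -0.0977  0.2121] yaw -8.65 tilt [ 0.001 -0.001 -1.   ] F [-1.9 -2.4  6.9] q [-0.28  0.    1.79 -0.    1.35  1.44] op 0.0119
rel [-0.0007 -0.0001  0.0031] turn -8.6
[-0.55377419  0.47843846  0.14228412]
```

```bash
python3 -m jog '0 0 0 0 -2;0 0 0 0 -2;0 0 0 -0.003 -2;0 0 0 -0.005 0;0 0 0 -0.006 0;0 0 0 0 0' 25
python3 -c "
from h import *
go([.521,-.0975,.209],0);print(robot.read_state()['wrist_torque'])"
```

```text
t: 5.62
tool_pos: [0.522, -0.0971, 0.2267]
orientation: [3.141, -0.074, 0.002]
force: [0.3, 0.2, -1.2]
opening: 0.0121
gripper_force: 25.0
t 5.62 pos [ 0.522  -0.0971  0.2267] yaw -2.69 tilt [ 0.001 -0.    -1.   ] F [ 0.3  0.2 -1.2] q [-0.28 -0.01  1.77  0.    1.38  1.34] op 0.0121
rel [-0.001   0.0004  0.0177] turn -2.7
[ 0.02223829 -0.02359606 -0.02846034]
```

```bash
python3 -m jog '0 0 0 -0.015 0;0 0 0 -0.02 0;0 0 0 -0.02 0;0 0 0 -0.02 0;0 0 0 -0.02 0;0 0 0 0 0;0 0 0 0 0'|head -2
python3 - <<'E'
from h import *
a=shot('scene','s2.png')['color'];b=shot('top','t2.png')['color']
ca=cv2.resize(a[140:240,190:290],None,fx=4,fy=4,interpolation=2)
cb=cv2.resize(cv2.imread('pics/s0.png')[270:340,190:260,::-1],None,fx=5,fy=5,interpolation=2)
im=np.zeros((400,760,3),np.uint8);im[:,:400]=ca;im[:350,400:750]=cb
cv2.imwrite('pics/c2.png',im[:,:,::-1])
go([.39,.1675,.32])
E
```

```text
t: 6.2
tool_pos: [0.5221, -0.0972, 0.3214]
t 6.3 pos [ 0.5211 -0.097   0.3189] yaw -2.66 tilt [-0.002  0.001 -1.   ] F [-1.2  0.4 -2.6] q [-0.28 -0.06  1.66  0.    1.55  1.34] op 0.0118
rel [-0.1432 -0.2581 -0.0007] turn None
```

View pics/c2.png

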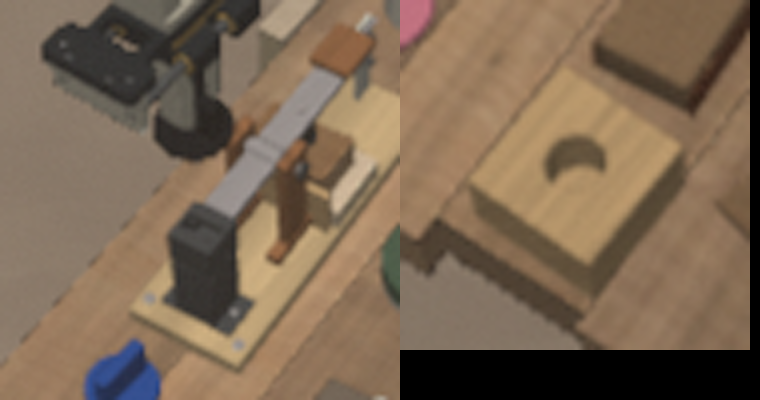

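Run:
```python
from h import *
f=lambda x,y:((x-400)/5+190-.4,y/5+270-.4)
e=[ray('s0',*f(x,y),.046) for x,y in((570,68),(683,150),(590,265),(470,187))]
print('holder',np.mean(e,0),[np.linalg.norm(e[i]-e[i-1]).round(3) for i in range(4)],'hole',ray('s0',*f(576,167),.046))
print('collar u pred',[ (proj('s2',[.5217,-.0974,.22])+.4-[190,140])*4], 'tower', ray('s0',*( np.array([203,226])/4+[190-.4,140-.4]),.111))
p=ray('s0',*f(576,167),.046);q=ray('t0',81/3.9+125-.4,325/3.9+150-.4,.046)
```

```text
holder [0.38585144 0.17011523 0.046     ] [np.float64(0.083), np.float64(0.078), np.float64(0.078), np.float64(0.077)] hole [0.38659518 0.17116372 0.046     ]
collar u pred [array([196.32730082, 128.49164528])] tower [ 0.52242815 -0.09716109  0.111     ]
```

```bash
python3 -m jog '0 -0.0162 -0.0288 0 0;0 -0.0162 -0.0288 0 0;0 -0.0162 -0.0288 0 0;0 -0.0162 -0.0288 0 0;0 -0.0162 -0.0288 0 0;0 -0.0162 -0.0288 0.02 0;0 -0.0162 -0.0288 0.03 0;0 -0.0162 -0.0288 0.03 0;0 -0.0162 -0.0288 0.03 0;0 0 0 0.01 0'|head -2
python3 -m jog '0 0 0 0.02 0;0 0 0 0 0;0 0 0 0 0'|head -2
python3 - <<'E'
from h import *
a=shot('scene','s3.png')['color'];b=shot('top','t3.png')['color']
ca=cv2.resize(a[240:350,170:280],None,fx=4,fy=4,interpolation=2)
cb=cv2.resize(b[180:270,110:200],None,fx=4,fy=4,interpolation=2)
im=np.zeros((440,800,3),np.uint8);im[:,:440]=ca;im[:360,440:800]=cb
cv2.imwrite('pics/c3.png',im[:,:,::-1])
go([.3875,.169,.2])
E
```

```text
t: 7.13
tool_pos: [0.3855, 0.1654, 0.2002]
t: 7.38
tool_pos: [0.3895, 0.162, 0.1847]
t 7.48 pos [0.3913 0.1622 0.187 ] yaw -2.7 tilt [ 0.  0. -1.] F [ 0.1 -0.1 -1. ] q [ 0.27 -0.28  2.09 -0.    1.33  1.89] op 0.0116
rel [-0.0041 -0.0066 -0.013 ] turn None
```

View pics/c3.png

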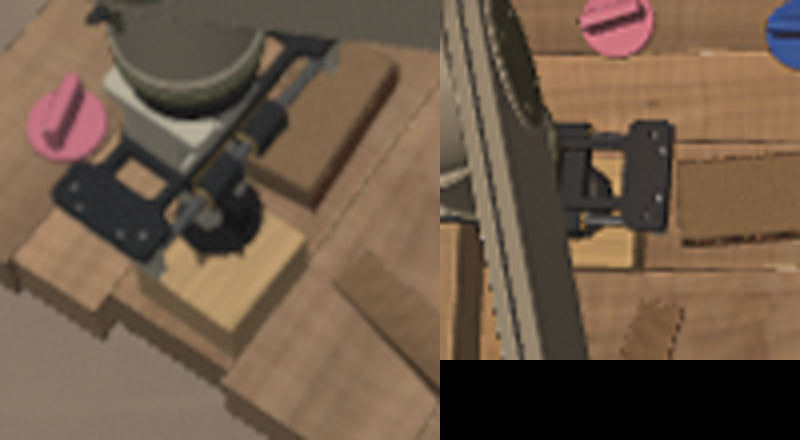

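```bash
python3 -m jog '0 -0.004 -0.0065 0 0;0 0 0 0 0;0 0 0 0.004 0;0 0 0 0.004 0;0 0 0 0.004 0;0 0 0 0 0'
python3 -c "
from h import *
go([.3875,.169,.147])"
```

```text
t: 7.98
tool_pos: [0.3865, 0.1691, 0.1733]
orientation: [3.14, -0.073, -0.002]
force: [-0.2, -0.6, -0.5]
opening: 0.012
gripper_force: 25.0
t 7.98 pos [0.3865 0.1691 0.1733] yaw -2.65 tilt [-0.002 -0.    -1.   ] F [-0.2 -0.6 -0.5] q [ 0.29 -0.27  2.11 -0.    1.3   1.91] op 0.012
rel [0.001  0.     0.0263] turn None
```

```bash
python3 -m jog '0 0 0 0.004 0;0 0 0 0.004 0;0 0 0 0.004 0;0 0 0 0.004 0;0 0 0 0 0'
python3 -c "
from h import *
go([.3875,.169,.147])"
```

```text
t: 8.4
tool_pos: [0.3865, 0.1691, 0.1572]
orientation: [3.14, -0.073, -0.002]
force: [-0.9, 0.3, -1.4]
opening: 0.0117
gripper_force: 25.0
t 8.4 pos [0.3865 0.1691 0.1572] yaw -2.65 tilt [-0.002 -0.001 -1.   ] F [-0.9  0.3 -1.4] q [ 0.29 -0.25  2.12 -0.    1.27  1.91] op 0.0117
rel [0.001  0.0001 0.0102] turn None
```

Cross pin is at the mouth with no resistance; lowering on.

```bash
python3 -m jog '0 0 0 0.003 0;0 0 0 0.003 0;0 0 0 0.002 0;0 0 0 0.002 0;0 0 0 0.001 0;0 0 0 0 0'
python3 -c "
from h import *
go([.3875,.169,.147])"
```

```text
t: 8.9
tool_pos: [0.3871, 0.1693, 0.1473]
orientation: [3.141, -0.073, -0.0]
force: [0.3, 1.0, -0.6]
opening: 0.0122
gripper_force: 25.0
t 8.9 pos [0.3871 0.1693 0.1473] yaw -2.64 tilt [-0. -0. -1.] F [ 0.3  1.  -0.6] q [ 0.29 -0.23  2.13 -0.    1.24  1.91] op 0.0122
rel [0.0005 0.0003 0.0003] turn None
```

```bash
python3 -m jog '0 0 0 0.001 0;0 0 0 0.001 0;0 0 0 0.0005 0;0 0 0 0 0'
python3 -c "
from h import *
go([.3875,.169,.147])"
```

```text
t: 9.23
tool_pos: [0.3873, 0.1694, 0.147]
orientation: [3.141, -0.072, -0.0]
force: [-12.1, -4.2, 22.7]
opening: 0.0118
gripper_force: 25.0
t 9.23 pos [0.3873 0.1694 0.147 ] yaw -2.63 tilt [-0. -0. -1.] F [-12.1  -4.2  22.7] q [ 0.29 -0.23  2.13 -0.    1.24  1.91] op 0.0118
rel [0.0002 0.0004 0.    ] turn None
```

Contact is at exactly the seated height. Releasing, rising and looking.

```bash
python3 -m jog '0 0 0 -0.001 0;0.2 0 0 -0.0005 0;0.4 0 0 0 0;0.4 0 0 0 0;0.4 0 0 0 0;0.4 0 0 -0.02 0;0.4 0 0 -0.04 0;0.4 0 0 -0.04 0;0.4 0 0 -0.04 0;0.4 0.03 0.02 -0.02 0'|head -5
python3 -m jog '0 0.03 0.025 0 7;0 0.03 0.025 0 7;0 0.03 0.025 0 7;0 0.03 0.025 0 7' |head -2
python3 - <<'E'
from h import *
a=shot('scene','s4.png')['color'];b=shot('top','t4.png')['color']
ca=cv2.resize(a[250:340,180:270],None,fx=4,fy=4,interpolation=2)
cb=cv2.resize(b[200:290,110:200],None,fx=4,fy=4,interpolation=2)
im=np.hstack([ca,cb])
cv2.imwrite('pics/c4.png',im[:,:,::-1])
go([.527,-.207,.3],0)
E
```

```text
t: 10.07
tool_pos: [0.4152, 0.1506, 0.312]
orientation: [-3.137, 0.066, -0.008]
force: [1.0, 0.8, 0.9]
opening: 0.0374
t: 10.4
tool_pos: [0.5106, 0.0231, 0.3063]
t 10.5 pos [0.511  0.0199 0.3057] yaw -31.21 tilt [-0.    -0.002 -1.   ] F [ 0.3  0.8 -0.5] q [-0.06 -0.11  1.73 -0.    1.53  2.06] op 0.0071
rel [0.1313 0.1857 0.0061] turn -31.2
```

View pics/c4.png

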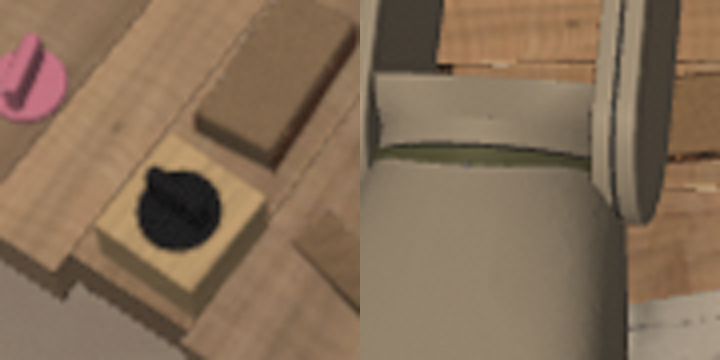

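The knob stands flush in the holder. Now I'll turn the shut gripper so its narrow side lies along the lever, then go above the paddle.

```bash
python3 -m jog '0 0 0 0 -7;0 0 0 0 -7;0 0 0 0 -7;0 0 0 0 -7;0 0 0 0 -7;0 0 0 0 -7;0 0 0 0 -7;0 0 0 0 -7;0 0 0 0 -7;0 0 0 0 -7'|head -2
python3 -m jog '0 0 0 0 -7;0 0 0 0 -7;0 0 0 0 -7;0 0 0 0 -7;0 0 0 0 -7;0 0 0 0 -7;0 0 0 0 -7;0 0 0 0 -4;0 0 0 0 0'|head -2
python3 -c "
from h import *
go([.528,-.292,.26],91.8)"
```

```text
t: 11.33
tool_pos: [0.5091, 0.025, 0.3061]
t: 12.08
tool_pos: [0.5091, 0.025, 0.3061]
t 12.08 pos [0.5091 0.025  0.3061] yaw 92.62 tilt [-0.001  0.    -1.   ] F [ 0.  -1.  -0.4] q [-0.05 -0.12  1.73  0.    1.53 -0.1 ] op 0.0007
rel [-0.3175  0.0044  0.046 ] turn 0.8
```

```bash
python3 -m jog '0 -0.032 0 0 0;0 -0.032 0 0 0;0 -0.032 0 0 0;0 -0.032 0 0 0;0 -0.032 0 0 0;0 -0.032 0 0 0;0 -0.032 0 0 0;0 -0.032 0 0 0;0 -0.032 0 0 0;0 -0.03 0.004 0 0'|head -2
python3 -m jog '0 0 0 0.02 0.8;0 0 0 0.02 0;0 0 0 0.005 0;0 0 0 0 0'|head -2
python3 - <<'E'
from h import *
go([.528,-.292,.209],91.8)
b=shot('scene','s5.png')['color']
cv2.imwrite('pics/c5.png',cv2.resize(b[130:230,210:330],None,fx=5,fy=5,interpolation=2)[:,:,::-1])
E
```

```text
t: 12.92
tool_pos: [0.5259, -0.2946, 0.3062]
t: 13.25
tool_pos: [0.5254, -0.2922, 0.2588]
t 13.25 pos [ 0.5254 -0.2922  0.2588] yaw 91.48 tilt [-0.004  0.003 -1.   ] F [0.4 0.6 0. ] q [-0.59  0.16  1.54  0.    1.45 -0.62] op 0.0006
rel [-0.      0.0028  0.0498] turn -0.3
```

View pics/c5.png

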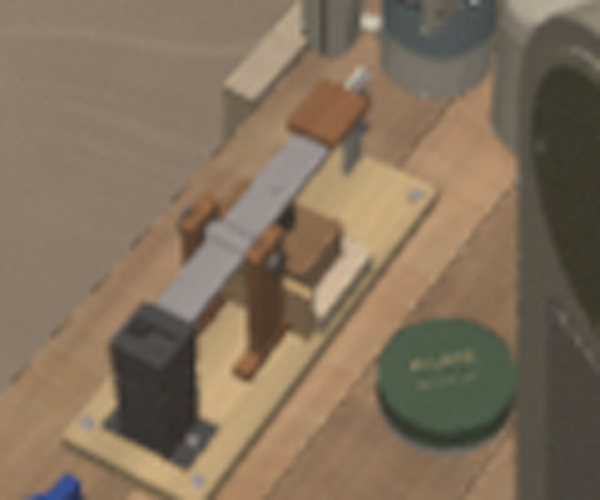

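The tower and lever are free, and the paddle centre is at crop (330,112), under the fingertips. I'll check its position and descend to contact.

```bash
python3 -c "
from h import *
print(ray('s5',330/5+210-.4,112/5+130-.4,.119))"
python3 -m jog '0 0 0.0025 0.02 0;0 0 0 0.02 0;0 0 0 0.012 0;0 0 0 0.003 0;0 0 0 0 0'
python3 -c "
from h import *
go([.528,-.292,.1825],91.8)"
```

```text
[ 0.52560774 -0.28899977  0.119     ]
t: 13.72
tool_pos: [0.5288, -0.2926, 0.2062]
orientation: [-2.19, -2.251, 0.0]
force: [0.2, 1.2, -0.5]
opening: 0.0006
gripper_force: 0.0
t 13.72 pos [ 0.5288 -0.2926  0.2062] yaw 91.57 tilt [-0.001  0.001 -1.   ] F [ 0.2  1.2 -0.5] q [-0.59  0.21  1.58 -0.    1.35 -0.62] op 0.0006
rel [ 0.0006 -0.0007  0.0237] turn -0.2
```

```bash
python3 -m jog '0 0 0 0.003 0;0 0 0 0.003 0;0 0 0 0.003 0;0 0 0 0.003 0;0 0 0 0 0'|sed -n '2p;4p'
python3 -m jog '0 0 0 0.003 0;0 0 0 0.003 0;0 0 0 0.003 0;0 0 0 0.0025 0;0 0 0 0 0;0 0 0 0 0'
python3 - <<'E'
from h import *
go([.528,-.292,.1825],91.8)
b=shot('scene','s6.png')['color']
c=shot('top','t6.png')['color']
cv2.imwrite('pics/c6.png',np.vstack([cv2.resize(b[132:172,250:310],None,fx=8,fy=7,interpolation=2),cv2.resize(c[160:200,280:340],None,fx=8,fy=7,interpolation=2)])[:,:,::-1])
E
```

```text
tool_pos: [0.5293, -0.2935, 0.1947]
force: [1.9, -2.1, 3.2]
t: 14.63
tool_pos: [0.5294, -0.2936, 0.1843]
orientation: [2.19, 2.25, 0.0]
force: [-1.0, -0.6, 9.3]
opening: 0.0005
gripper_force: 4.2
t 14.63 pos [ 0.5294 -0.2936  0.1843] yaw 91.55 tilt [ 0.002 -0.001 -1.   ] F [-1.  -0.6  9.3] q [-0.59  0.23  1.6  -0.    1.31 -0.62] op 0.0005
rel [ 0.0016 -0.0014  0.0018] turn -0.3
```

View pics/c6.png

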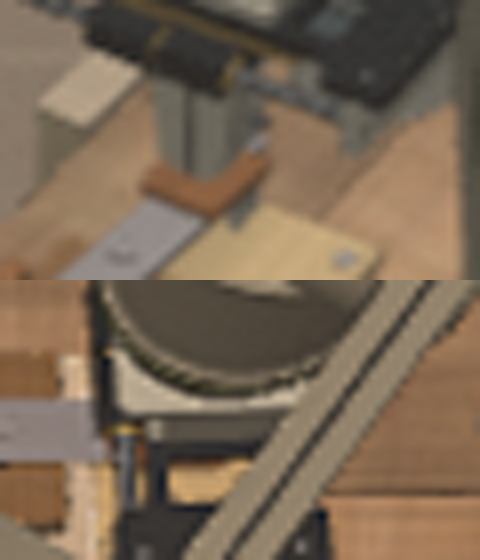

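```bash
python3 -m jog '0 0 0 0.0015 0;0 0 0 0.0005 0;0 0 0 0 0;0 0 0 0 0'
python3 - <<'E'
from h import *
z=[];f=[]
for i in range(6):
    b=shot('scene','s7.png')['color'];s=robot.read_state();z.append(s['tool_pos']);f.append(s['force'][2])
print(np.mean(z,0),np.mean(f),np.std(f))
tip=np.mean(z,0)[2]-.084;o=.1025+(.292-.291)
from scipy.optimize import brentq
for o in(.1,.1025,.105):print(o,brentq(lambda t:.105+.014*np.cos(t)-(o-.014*np.sin(t))*np.tan(t)-tip,0,.36))
cv2.imwrite('pics/c7.png',cv2.resize(b[135:175,262:302],None,fx=14,fy=14,interpolation=2)[:,:,::-1])
E
```

```text
t: 15.07
tool_pos: [0.5294, -0.2935, 0.1825]
orientation: [2.19, 2.25, 0.0]
force: [-1.6, -0.9, 9.0]
opening: 0.0006
gripper_force: 4.8
[ 0.52941795 -0.29353268  0.18255647] 9.700266825631564 0.6770409660535485
0.1 0.20451515849971752
0.1025 0.1995231251040347
0.105 0.1947690827920189
```

View pics/c7.png

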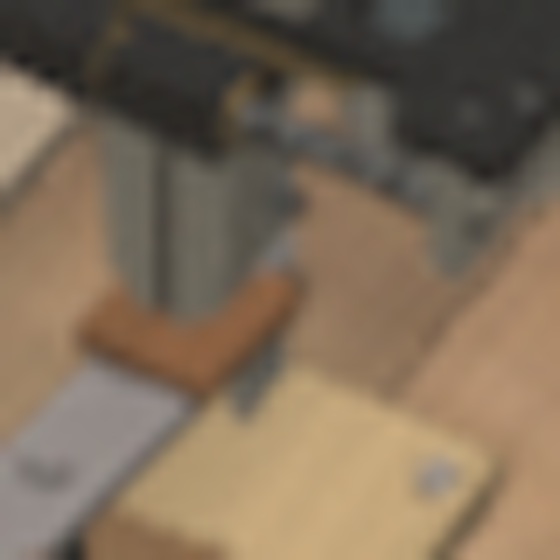

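The geometry gives a lever angle of about 0.20 and the force is about 9.5 N, as expected midway between the pegs. The fingers rest squarely on the paddle at crop (185,310), so I'm handing in while holding.

```bash
python3 -c "
from h import *
print(robot.close_job())"
```

```text
the job is handed in; nothing more can be done
None
```

The black knob is home in the holder, and I handed the job in with the arm still holding the lever at about 0.20 rad; I worked that angle out from fingertip height and push force, because the gripper hid the pointer and pegs from both cameras.

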